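Cap the tuning drum on its shaft

TASK

Put the white tuning drum back on the tuner: slide it, hub up, down the bare upright shaft on to its sprung seat. Then press the toothed axle cap (the one with the closed top) straight down the shaft on top of it until it bites and stays tight on the hub, with the seat spring still pushing drum and cap together after you let go. Press firmly by feel, about 17 N at the hand and never more than 25 N, or the drum is crushed, and leave the spacer, the nut, the loose knob and the screwdriver where they lie.

Things in the scene. Friction and masses are not known exactly. Their poses are not given: they have to be found in the camera images.
- tuner: antenna tuner, cover off, fixed to the desk: aluminium chassis 160 x 130 mm, top face 50 mm above the desk. Origin at the centre of its underside, z up; its white front panel with three knobs faces its own -x. The shaft stands at (-10, 0) mm in its frame; two parts up to 14 mm tall lie on the top face, over 50 mm to the +x side of the shaft
- shaft_foot (a point): point on the axis of the upright shaft at the level of the tuner's top face, 50 mm above the desk. The drive (plain round steel shaft, 10 mm diameter with a tapered round end, and the seat at its foot) is set higher or lower each time: the tip stands 47 to 53 mm above this point. The cap's teeth drag on the shaft with 5 to 12 N on the way down and bite about every 2 mm
- seat_rest (a point): middle of the seat's height range, on the shaft's axis, 8 mm above shaft_foot. The drum's underside rests on the sprung ring (24 mm across) at the foot of the shaft, 42 mm below the tip, so within 3 mm of this point. The ring starts to give at 3 N and then gives 1 mm for every 3.4 N, 3.1 mm in all, then it is solid
- drum: white tuning drum, 0.12 kg, lying on the desk hub up: flange 64 mm across and 8 mm thick, on it a coaxial hub 24 mm across whose top is 30 mm above the underside; a 12 mm bore goes right through. Origin on the axis at the underside, z up. Pick it by the hub
- cap: steel axle cap, flat closed top, 24 mm across, 20 mm tall, 36 g, on the mat open end down. Origin on the axis at the rim, z up. Mouth 11 mm wide, 17 mm deep, sprung teeth inside. Its rim meets the drum's hub 12 mm below the shaft's tip; pushed 2 mm further against the seat spring (13 to 18 N in all) it bites; let go, it backs up about 1 mm. Press it by its sides or on top
- mat: black rubber mat, 210 x 85 mm, 4 mm thick, fixed on the desk; the cap, the spacer and the nut stand on it in a row along its x, 65 mm apart, in any order. Origin at the centre of its underside
- spacer: plain steel tube spacer, 24 mm across and 19 mm tall, bored right through (13 mm); not the cap; leave it
- hexnut: steel hexagon nut, about 24 mm across, 12 mm tall, with an open hole; leave it
- driver: screwdriver lying on the desk; leave it
- knob: loose black control knob, 36 mm across, 16 mm tall; leave it

How it is judged:
On the way, in this order (a step that is already met when the one before it is completed fails the run):
1. the drum sits on its seat, the shaft through its bore (horizontal distance between drum and seat_rest below 0.003 m and z of drum in the frame of seat_rest below 0.005 m and angle between drum's own z axis and vertical below 0.06 rad), for 0.2 s.
2. the cap is pressed home on the shaft, tight on the hub (all of step 1 and horizontal distance between cap and seat_rest below 0.003 m and z of cap in the frame of drum below 0.032 m and angle between cap's own z axis and vertical below 0.08 rad and contact force between cap and drum above 3 N), for 0.2 s.
At the end, for the whole second after the job is handed in: Drum down on its seat (axis to 3 mm, underside at most 5 mm above seat_rest, upright to 0.06 rad); cap on the shaft over it (axis to 3 mm, rim at most 2 mm off the hub's top, upright to 0.08 rad), released, at rest and still pressing on the drum with more than 3 N (all of step 2 and linear speed of each of cap, drum below 0.01 m/s); the robot touches nothing.
It fails at once if the cap was pressed on the drum with more than 25 N (contact force between cap and drum above 25 N).
It fails at once if the drum was pressed on the tuner and its seat with more than 30 N (contact force between drum and tuner above 30 N).
It fails at once if something that was to be left alone was moved by more than 25 mm (distance of any of spacer, hexnut, driver, knob from where it was at the start of the episode above 0.025 m).
It also fails if it takes over 72 s, if anything falls off the work surface, if the arm or the gripper's body presses on something with over 40 N, if the wrist force passes 120 N, or if a joint passes its speed limit or range.

ROBOT

A 7-joint arm with a two-finger parallel gripper is mounted at the origin on the work surface. World frame = base frame: x ahead of the robot, y to its left, z up, the work surface at z = 0. Lengths are in m, angles in rad, forces in N, time in s.
With the tool pointing down it reaches from about 0.4 to 0.9 m from the base axis. Payload 5.5 kg.
Tool frame: the origin (TCP) lies on the centre line of the jaws, within the pads' length; the fingertips stand 11 mm ahead of it and the grasp point (between the pads) lies 8 mm behind it; z points along the fingers, y is the line along which they close (so a half turn about z gives the same grasp; the last joint's range is limited). The gripper opens to 92 mm and grips with 3 to 60 N. Pads are 19 mm wide; open, the fingers measure 130 mm over their backs; the gripper's body (75 mm by 190 mm) begins 47 mm behind the grasp point.
Start: joints at [-1.073, 0.501, -0.427, 1.55, 0.221, 1.138, -0.21], TCP at [0.151, 0.632, 0.238] pointing down, gripper open.
Joint ranges: [-2.88, 2.88], [-0.31, 2.03], [-1.54, 1.56], [0.2, 2.42], [-1.41, 4.55], [0.19, 2.02], [-2.57, 2.57]. Speed limits (rad/s): [2.57, 2.57, 3.14, 3.14, 3.14, 3.14, 3.14].

INTERFACE

Orientations are given as a unit quaternion [w, x, y, z].
In Python, from cell import arm gives the robot as it stands.
- The arm moves only by the tool arm_command, never from a script. Its argument "steps" is one flat list of numbers, 5 for each row, row after row: the gripper's target within -1 to 1 (fully open at 1, half-way at 0, shut at -1), then the shift along the tool's x, y, z in m, then the turn about the tool's z in degrees. In form: [gripper, x, y, z, spin, gripper, x, y, z, spin, ...]. A call has 1 to 10 rows; each row shifts and turns the commanded pose from where the row before left it, along the tool's axes as they then stand; what a row does not reach is not made up. A row lasts 1/8 s, in which the tool goes at most 62.5 mm and 10.7 degrees, less where a joint would pass 70% of its speed; a pose out of reach is approached as far as the arm can. A call with a gripper value outside its range is refused whole. The fingers move at their own pace and stop on an object; "force" is the grip in N (left out, the last holds). Time passes only in rows, so rows that do not move let the fingers close. It gives the time, the measured TCP pose, the force, the opening and the grip force at its end, in the units of the state.
- arm.observe(): the state, without advancing time (a new reading comes with each control period).
- arm.grab_frame(name): name is "side" or "top" or "wrist"; returns a dict with "frame" (420x560x3 uint8, blue, green, red), "K" (3x3 intrinsics, pixels), "D" ([k1, k2, p1, p2, k3] as OpenCV has them; the pictures are not rectified), "position" and "attitude" of the camera in the world; the wrist camera has in their place "hand_eye" (4x4, takes a point from camera to tool coordinates, whose origin is the TCP and whose axes are the flange's). Camera axes: x right, y down, z forward; pixel columns grow to the right and rows downward; lengths in m; the calibration is good to about 2 mm. A picture is of the moment at which its call begins: read the wrist's pose just before it. There is no depth.
- arm.finish_job(): hands the job in; it is judged then, once.
The state is a dict: "t": time; "q": joint angles; "qvel": joint speeds; "joint_efforts": joint torques, N m; "eef_pos": TCP position; "tcp_rot": TCP orientation; "contact_force": force on the tool from outside, world axes, zero at the start; "torque": the same for the moment, N m; "opening": finger opening in m; "grip_force": force on a finger pad.
Only numpy, scipy, OpenCV 4.12 (cv2) and the standard library are available. Lean on these libraries where they do the work, as an engineer would, in place of code of your own. Each camera call takes 0.05 s, during which the arm holds its last target. There are 200 camera calls.

## Working session

There is one attempt and no reset: what is moved stays moved. The work goes in short steps, Python scripts to look and compute and a tool call to move; the robot and the scene stay as the last step left them, time stands still between calls to the robot, and variables do not carry over. Pictures are saved under pics/ and viewed, at most 10 in all, crops included, and the job is handed in when it is done.

Besides the shell and the picture viewer there is one more tool, called as name(argument=value, ...) on one line, values as JSON. arm_command: Moves the arm, as the interface text tells. Its arguments: {"type":"object","properties":{"steps":{"type":"array","items":{"type":"number"}},"force":{"type":"number"}},"required":["steps"]}

```bash
mkdir -p pics; python3 - <<'E'
from cell import arm
import cv2,numpy as np
s=arm.observe();print(s)
for n in("top","side"):
    f=arm.grab_frame(n);cv2.imwrite(f"pics/{n}0.png",f["frame"])
    print(n,{k:np.round(v,4).tolist() for k,v in f.items() if k!="frame"})
    np.save(f"{n}.npy",f,allow_pickle=True)
E
```

```text
{'t': 0.0, 'q': array([-1.07280041,  0.50185154, -0.42679313,  1.55142084,  0.22082036,
        1.1382631 , -0.2102885 ]), 'qvel': array([ 0.00087576, -0.00054879, -0.00016808, -0.00040225, -0.00207405,
        0.00062375, -0.00213965]), 'joint_efforts': array([ 2.13243366e-04, -5.66576743e+01, -5.81616506e+00, -2.79112905e+01,
       -6.87888404e-02,  3.08618566e-02,  1.86705952e-04]), 'eef_pos': array([0.15111369, 0.63152028, 0.2366883 ]), 'tcp_rot': array([-1.40456687e-04,  1.17093270e-01,  9.93120476e-01, -9.31031941e-04]), 'contact_force': array([ 0.58901435, -0.04538486,  0.9866613 ]), 'torque': array([ 0.03890097, -0.03392342, -0.00158899]), 'grip_force': 0.0, 'opening': 0.09162657953705915}
top {'K': [[529.8241, 0.0, 286.6674], [0.0, 529.8241, 210.3087], [0.0, 0.0, 1.0]], 'D': [0.0057, 0.0, 0.0, 0.0, 0.0], 'position': [0.4307, 0.0019, 1.2013], 'attitude': [-0.0071, 0.7102, -0.7038, 0.0163]}
side {'K': [[396.756, 0.0, 278.5846], [0.0, 396.756, 207.92], [0.0, 0.0, 1.0]], 'D': [-0.0266, 0.0, 0.0, 0.0, 0.0], 'position': [0.3014, 0.6078, 0.6581], 'attitude': [0.0564, -0.1349, 0.9094, -0.3894]}
```

View pics/top0.png

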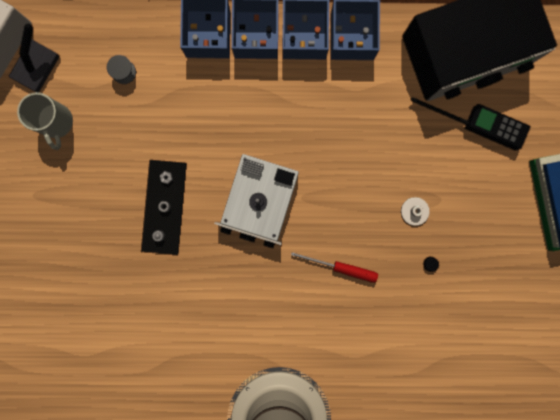

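View pics/side0.png

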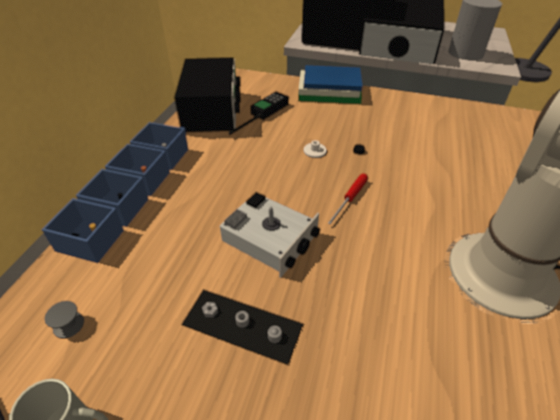

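The top view shows the drum at about (415,212), the knob at (431,264), and the tuner with its shaft near (258,202). The mat parts are at (166,178), (164,207) and (158,237); the last looks closed on top. The screwdriver is at (335,268). Next I'll zoom in on the mat and the tuner and measure.

```bash
cat > h.py <<'E'
import cv2,numpy as np
from scipy.spatial.transform import Rotation as R
def q2R(q): return R.from_quat([q[1],q[2],q[3],q[0]]).as_matrix()
def ray(f,px,s=None):
    "camera centre and world direction of a pixel; s = arm state for the wrist camera"
    n=cv2.undistortPoints(np.array([[px]],float),f["K"],np.array(f["D"],float))[0,0]
    if s is None: Rw,p=q2R(f["attitude"]),np.array(f["position"])
    else:
        T=np.eye(4);T[:3,:3]=q2R(s["tcp_rot"]);T[:3,3]=s["eef_pos"];T=T@f["hand_eye"];Rw,p=T[:3,:3],T[:3,3]
    return p,Rw@np.array([n[0],n[1],1.])
def plane(f,px,z,s=None):
    p,d=ray(f,px,s);return p+d*(z-p[2])/d[2]
def cross(r1,r2):
    (p,d),(q,e)=r1,r2
    a=np.linalg.lstsq(np.c_[d,-e],q-p,rcond=None)[0]
    x,y=p+d*a[0],q+e*a[1];return (x+y)/2,np.linalg.norm(x-y)
def tool(s,v): return q2R(s["tcp_rot"]).T@np.asarray(v)
E
python3 - <<'E'
from h import *
t=np.load("top.npy",allow_pickle=True).item();s=np.load("side.npy",allow_pickle=True).item()
im=t["frame"];hsv=cv2.cvtColor(im,cv2.COLOR_BGR2HSV)
w=((hsv[...,1]<60)&(hsv[...,2]>130)).astype(np.uint8)
w[:, :390]=0;w[:180]=0;w[240:]=0;w[:,445:]=0
c=max(cv2.findContours(w,0,2)[0],key=cv2.contourArea);ce,r=cv2.minEnclosingCircle(c)
print("drum flange px",ce,r,plane(t,ce,.008))
for n,p,z in(("drum hub",(417.5,211),.03),("shaft top",(258,201),.1),("A",(166,178),.02),("B",(164,207),.02),("C",(158,237),.02),("knob",(431,264),.016)):print(n,plane(t,p,z))
im2=s["frame"]
a=cv2.resize(im[150:265,125:310],None,fx=4,fy=4,interpolation=2)
b=cv2.resize(im2[180:360,175:335],None,fx=3,fy=3,interpolation=2)
cv2.imwrite("pics/za.png",a);cv2.imwrite("pics/zb.png",b)
E
```

```text
drum flange px (414.6597900390625, 210.98968505859375) 13.715263366699219 [ 0.47134887 -0.30268899  0.008     ]
drum hub [ 0.47063539 -0.30338964  0.03      ]
shaft top [0.48595571 0.04756781 0.1       ]
A [0.53930459 0.25625563 0.02      ]
B [0.47460783 0.25963426 0.02      ]
C [0.40785796 0.27179886 0.02      ]
knob [ 0.35271847 -0.33739935  0.016     ]
```

View pics/za.png

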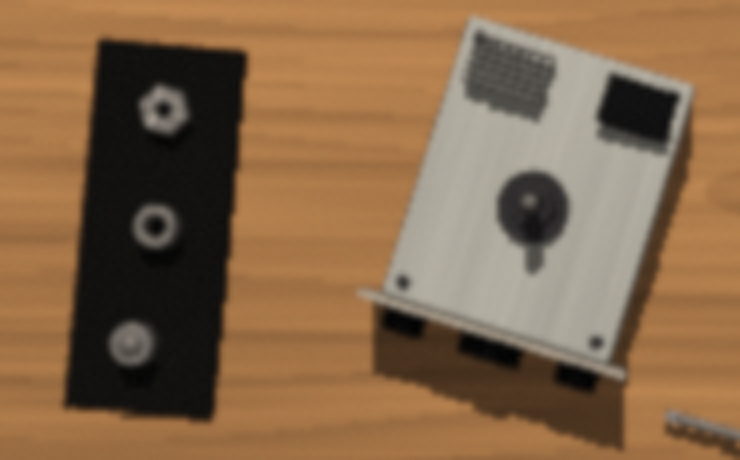

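Crop view: the nut is at (163,110) and the spacer at (156,227). The piece at (132,344), i.e. full-image (158,236), has a closed top, so it is the cap. The shaft tip is at crop (530,201). I'm moving over the cap first, since it lies on the way.

arm_command(steps=[1,-0.0335,-0.029,0,0,1,-0.0335,-0.029,0,0,1,-0.0335,-0.029,0,0,1,-0.0335,-0.029,0,0,1,-0.0335,-0.029,0,0,1,-0.0335,-0.029,0,0,1,-0.0335,-0.029,0,0,1,-0.0335,-0.029,0,0,1,-0.0335,-0.029,0,0,1,-0.0335,-0.029,0,0])

```text
t: 1.35
eef_pos: [0.41, 0.2708, 0.2375]
tcp_rot: [-0.0, 0.117, 0.993, -0.0]
contact_force: [0.7, 0.2, -1.2]
opening: 0.0916
grip_force: 0.0
```

```bash
cat >> h.py <<'E'
def look(name):
    from cell import arm
    s=arm.observe();f=arm.grab_frame("wrist");cv2.imwrite(f"pics/{name}.png",f["frame"])
    np.save(name+".npy",{"f":f,"s":s},allow_pickle=True);return f,s
def load(name):
    d=np.load(name+".npy",allow_pickle=True).item();return d["f"],d["s"]
E
python3 - <<'E'
from h import *
f,s=look("w1");print(s["t"],s["eef_pos"],s["tcp_rot"]);print(f["hand_eye"],f["K"],f["D"])
E
```

```text
1.35 [0.4100408  0.27076084 0.23751401] [-1.28979316e-04  1.17097557e-01  9.93120402e-01 -1.14840969e-04]
[[ 3.89386634e-04 -9.59712528e-01 -2.80983474e-01  7.62207793e-02]
 [ 9.99999755e-01  2.10146704e-04  6.68032576e-04  9.64964828e-04]
 [-5.82071481e-04 -2.80983666e-01  9.59712374e-01 -1.45389311e-01]
 [ 0.00000000e+00  0.00000000e+00  0.00000000e+00  1.00000000e+00]] [[337.18727516   0.         286.82957822]
 [  0.         337.18727516 215.14081738]
 [  0.           0.           1.        ]] [-0.04931617  0.          0.          0.          0.        ]
```

View pics/w1.png

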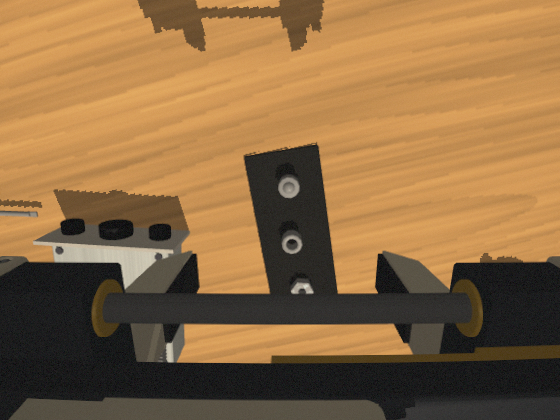

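The wrist view shows the cap at (288,187), closed with a bright top disc, the spacer with a dark hole at (291,241), and the nut at (302,288). I'll cast rays for the cap.

```bash
python3 - <<'E'
from h import *
f,s=load("w1")
g=cv2.cvtColor(f["frame"],cv2.COLOR_BGR2GRAY)
m=(g[165:205,265:312]>60).astype(np.uint8)
n,l,st,c=cv2.connectedComponentsWithStats(m);print(st,c)
for r in g[172:204:2,274:304:2]:print(*r)
for p in((288,187),(291,241)):print(plane(f,p,.024,s))
E
```

```text
[[   0    0   47   40 1480]
 [  13   10   22   24  400]] [[22.87702703 18.93378378]
 [23.455      21.595     ]]
41 33 28 23 28 32 27 32 26 31 30 42 40 39 39
41 26 36 27 25 31 46 46 45 35 28 24 43 43 39
39 24 28 24 46 60 61 67 62 68 48 32 39 41 43
41 43 31 44 72 96 138 141 135 118 77 60 41 39 40
44 42 36 65 129 145 143 144 144 145 138 97 47 37 42
41 41 46 109 142 138 109 94 109 136 147 145 75 47 40
41 37 73 141 147 95 96 104 101 95 139 151 112 42 42
42 45 95 144 135 103 121 129 126 118 121 154 149 39 39
41 44 107 147 131 113 134 148 142 133 131 156 144 46 41
38 44 87 149 148 122 141 160 162 139 145 159 139 44 36
37 39 37 137 149 145 141 146 143 146 157 159 89 36 41
43 41 43 81 147 152 154 154 159 160 162 119 44 42 38
44 41 42 40 59 136 157 157 161 151 107 42 40 37 37
44 44 41 42 42 40 42 59 72 41 39 40 39 39 40
40 43 44 41 44 38 43 36 43 37 41 43 43 37 38
37 43 39 36 40 41 35 42 36 45 38 33 38 40 39
[0.40773673 0.27379477 0.024     ]
[0.46916835 0.26269185 0.024     ]
```

arm_command(steps=[1,-0.021,-0.033,0,0,1,-0.021,-0.033,0,0,1,-0.021,-0.033,0,0,1,-0.021,-0.033,0,0,1,-0.021,-0.033,0,0,1,-0.021,-0.033,0,0,1,0,0,0,0,1,0,0,0,0])

```text
t: 2.4
eef_pos: [0.4856, 0.051, 0.2374]
tcp_rot: [-0.0, 0.117, 0.993, 0.0]
contact_force: [-0.7, -0.0, 0.4]
opening: 0.0918
grip_force: 0.0
```

```bash
python3 - <<'E'
from h import *
f,s=look("w2");print(s["t"],s["eef_pos"],s["contact_force"])
E
```

```text
2.4 [0.48558707 0.05099709 0.23741234] [-0.68560088 -0.04999526  0.42006568]
```

View pics/w2.png

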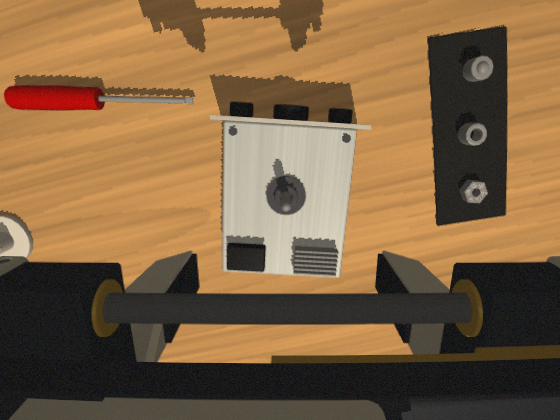

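arm_command(steps=[1,-0.0084,-0.0432,0,0,1,-0.0084,-0.0432,0,0,1,-0.0084,-0.0432,0,0,1,-0.0084,-0.0432,0,0,1,-0.0084,-0.0432,0,0,1,-0.0084,-0.0432,0,0,1,-0.0084,-0.0432,0,0,1,-0.0084,-0.0432,0,0,1,0,0,0.03,0,1,0,0,0,0])

```text
t: 3.7
eef_pos: [0.4699, -0.2992, 0.2055]
tcp_rot: [-0.002, 0.116, 0.993, 0.001]
contact_force: [-0.1, 0.4, -0.4]
opening: 0.0919
grip_force: 0.0
```

```bash
python3 - <<'E'
from h import *
f,s=look("w3");print(s["t"],s["eef_pos"],s["contact_force"])
E
```

```text
3.7 [ 0.46991012 -0.29917158  0.2054546 ] [-0.14013054  0.35069779 -0.41076637]
```

View pics/w3.png

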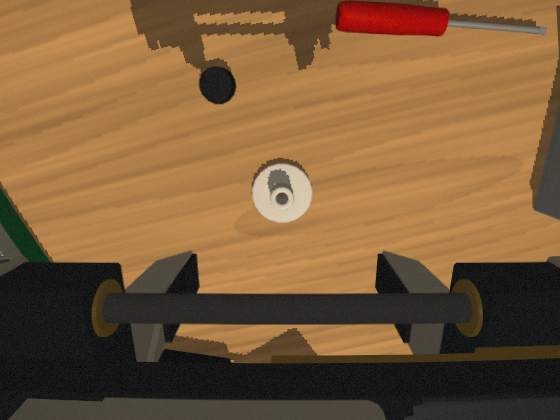

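In w2 the shaft tip is near (286,208) and the seat disc near (286,194). In w3 the drum flange is centred near (282,192) and the bore mouth is at (282,198).

```bash
python3 - <<'E'
from h import *
f,s=load("w3");hsv=cv2.cvtColor(f["frame"],cv2.COLOR_BGR2HSV)
w=((hsv[...,1]<70)&(hsv[...,2]>120)).astype(np.uint8);w[:150]=0;w[240:]=0;w[:,:240]=0;w[:,330:]=0
c=max(cv2.findContours(w,0,2)[0],key=cv2.contourArea);e=cv2.fitEllipse(cv2.convexHull(c));print(e)
d1=plane(f,e[0],.008,s)
g=cv2.cvtColor(f["frame"],cv2.COLOR_BGR2GRAY);m=np.zeros_like(g);m[190:206,273:292]=(g[190:206,273:292]<110)
n,l,st,ce=cv2.connectedComponentsWithStats(m);print(st[1:],ce[1:])
d2=plane(f,ce[1+np.argmax(st[1:,4])],.03,s)
print("drum",d1,d2)
for d in(d1,d2):print("tool shift",tool(s,[*(d-s["eef_pos"])[:2],0]))
f,s2=load("w2");g=cv2.cvtColor(f["frame"],cv2.COLOR_BGR2GRAY)
for r in g[180:222:2,264:310:2]:print(*r)
m=np.zeros_like(g);m[165:225,262:312]=(g[165:225,262:312]<110)
n,l,st,ce=cv2.connectedComponentsWithStats(m);print(st[1:],ce[1:])
t=np.load("top.npy",allow_pickle=True).item()
for z in(.097,.1,.103):print(plane(f,(286,208),z,s2),plane(t,(257.6,200.3),z))
print(cross(ray(f,(286,208),s2),ray(t,(257.6,200.3))))
E
```

```text
((281.71978759765625, 192.26898193359375), (58.69392395019531, 59.66719436645508), 106.75237274169922)
[[291 190   1   2   2]
 [276 193  12  11 104]] [[291.         190.5       ]
 [281.51923077 198.08653846]]
drum [ 0.46749979 -0.30238808  0.008     ] [ 0.46855315 -0.3025767   0.03      ]
tool shift [ 1.60151998e-03 -3.68655654e-03  6.11326252e-08]
tool shift [ 5.33097100e-04 -3.62657189e-03 -5.23838605e-06]
187 189 188 135 91 71 57 45 46 41 38 65 73 75 77 74 76 68 170 194 190 191 188
187 186 166 124 75 71 58 43 40 44 46 42 67 76 66 75 73 75 101 167 188 189 190
190 189 94 75 74 74 74 40 43 41 44 40 41 42 41 76 73 75 78 84 185 191 187
188 114 81 78 74 75 66 37 38 41 42 42 60 50 39 71 75 75 78 76 170 193 187
187 134 75 74 75 75 50 41 41 46 47 40 69 71 67 42 66 74 78 78 109 192 188
188 123 75 75 76 58 55 59 52 45 44 40 67 75 74 60 61 78 76 75 77 194 188
188 87 74 73 75 45 66 75 62 50 60 66 62 69 79 73 57 78 75 75 80 175 190
187 104 75 75 74 41 72 74 70 61 65 65 62 67 66 72 67 70 75 75 78 179 191
188 129 73 73 75 64 72 77 68 60 62 65 63 61 55 68 69 72 76 71 77 171 191
187 145 73 76 75 63
[... 622 characters left out ...]
93 192 191 192 160 134 121 120 123 144 161 200 199 197 197 192 200 192 195
190 193 190 192 190 192 191 192 201 195 194 197 200 194 193 200 194 198 195 193 200 195 193
189 192 190 191 191 194 193 191 202 195 198 196 202 195 193 201 194 199 194 193 198 195 194
190 194 189 191 192 194 191 194 204 193 199 200 199 195 195 201 197 199 192 196 200 193 192
[[ 266  165   40   49 1308]] [[284.91207951 191.8233945 ]]
[0.48646589 0.05126968 0.097     ] [0.48755951 0.04854124 0.097     ]
[0.48568242 0.05146192 0.1       ] [0.48740504 0.04841462 0.1       ]
[0.48489894 0.05165416 0.103     ] [0.48725057 0.048288   0.103     ]
(array([0.48848694, 0.04980502, 0.08752991]), np.float64(0.0019355178652123274))
```

arm_command(steps=[0.4,0.001,-0.0036,0.04,0,0.4,0,0,0.04,0,0.4,0,0,0.04,0,0.4,0,0,0.04,0,0.4,0,0,0,0,0.4,0,0,0,0])

```text
t: 4.5
eef_pos: [0.4708, -0.3046, 0.0495]
tcp_rot: [0.001, 0.116, 0.993, -0.0]
contact_force: [0.1, -0.6, -0.3]
opening: 0.064
grip_force: 0.0
```

```bash
python3 - <<'E'
from h import *
f,s=look("w4");print(s["t"],s["eef_pos"],s["contact_force"])
E
```

```text
4.5 [ 0.47083087 -0.30463864  0.04954258] [ 0.07091722 -0.60482326 -0.2840219 ]
```

View pics/w4.png

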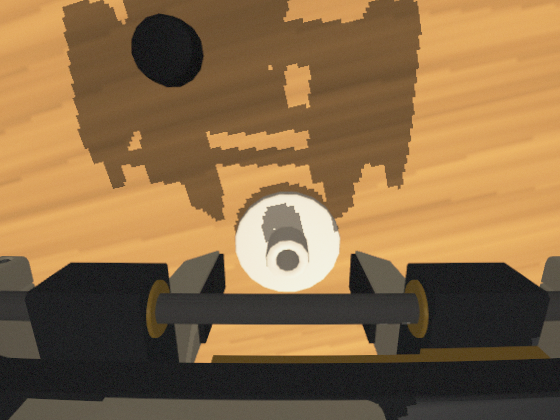

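w4: the bore mouth is near (288,260), the flange is centred near (288,242), and the fingers stand at about 222 and 352, so the drum lies almost centred between them.

```bash
python3 - <<'E'
from h import *
f,s=load("w4");g=cv2.cvtColor(f["frame"],cv2.COLOR_BGR2GRAY)
m=np.zeros_like(g);m[246:276,268:310]=(g[246:276,268:310]<130)
n,l,st,ce=cv2.connectedComponentsWithStats(m);print(st[1:],ce[1:])
k=1+np.argmax(st[1:,4])
d=plane(f,ce[k],.03,s);print(d,tool(s,d-s["eef_pos"]))
hsv=cv2.cvtColor(f["frame"],cv2.COLOR_BGR2HSV)
w=((hsv[...,1]<70)&(hsv[...,2]>120)).astype(np.uint8);w[:180]=0;w[294:]=0;w[:,:230]=0;w[:,345:]=0
c=max(cv2.findContours(w,0,2)[0],key=cv2.contourArea);e=cv2.fitEllipse(cv2.convexHull(c));print(e)
d=plane(f,e[0],.008,s);print(d,tool(s,d-s["eef_pos"]))
E
```

```text
[[268 246   3   5   9]
 [304 246   4   6  12]
 [277 250  22  20 348]] [[268.55555556 247.44444444]
 [305.66666667 247.83333333]
 [287.30747126 259.62643678]]
[ 0.46793293 -0.30257457  0.03      ] [0.00334203 0.00134344 0.0195345 ]
((287.1707458496094, 241.61685180664062), (99.594482421875, 104.44454956054688), 91.35330200195312)
[ 0.46618159 -0.30220567  0.008     ] [0.00518204 0.00130372 0.04153032]
```

arm_command(steps=[0.4,0.003,0.0013,0.01,0,0.4,0,0,0.01,0,0.4,0,0,0.009,0,0.4,0,0,0,0,-1,0,0,0,0,-1,0,0,0,0,-1,0,0,0,0,-1,0,0,0,0,-1,0,0,0,0], force=30)

```text
t: 5.68
eef_pos: [0.4675, -0.3026, 0.0193]
tcp_rot: [0.001, 0.117, 0.993, 0.0]
contact_force: [0.9, 1.2, 6.2]
opening: 0.023
grip_force: 30.9
```

arm_command(steps=[-1,0,0,-0.02,0,-1,0,0,-0.04,0,-1,0,0,-0.04,0,-1,0,0,-0.04,0,-1,0,0,0,0,-1,0,0.03,0,0,-1,0.001,0.04,0,0,-1,0.001,0.046,0,0,-1,0.001,0.046,0,0,-1,0.001,0.046,0,0])

```text
t: 6.92
eef_pos: [0.5102, -0.0981, 0.1581]
tcp_rot: [-0.001, 0.117, 0.993, -0.0]
contact_force: [1.4, -0.5, -1.4]
opening: 0.0231
grip_force: 31.0
```

arm_command(steps=[-1,0.001,0.046,0,0,-1,0.001,0.046,0,0,-1,0,0.037,0,0,-1,0,0.025,0,0,-1,0,0,0,0,-1,0,0,0,0,-1,0,0,0,0])

```text
t: 7.8
eef_pos: [0.5445, 0.049, 0.1584]
tcp_rot: [-0.0, 0.118, 0.993, -0.0]
contact_force: [0.0, 0.2, -0.9]
opening: 0.0231
grip_force: 31.0
```

```bash
python3 - <<'E'
from h import *
f,s=look("w5");print(s["t"],s["eef_pos"],s["contact_force"],s["opening"])
E
```

```text
7.8 [0.54447928 0.04897563 0.1584438 ] [ 0.02763586  0.15968311 -0.88134485] 0.023068161731425108
```

View pics/w5.png

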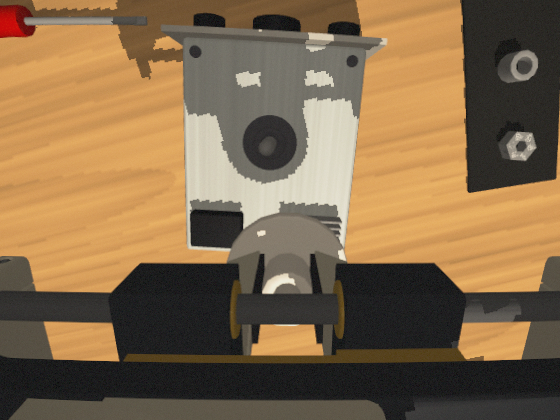

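w5: the shaft tip is near (267,145) on the dark seat disc at (269,143). The drum is in hand, its flange arc topping at about (288,214) and its hub at about (288,286).

```bash
python3 - <<'E'
from h import *
f,s=load("w5");im=f["frame"];g=cv2.cvtColor(im,cv2.COLOR_BGR2GRAY)
for r in g[128:162:2,250:290:2]:print(*r)
for z in(.097,.100,.103):
    d=plane(f,(267,146),z,s);print("shaft",d,tool(s,d-s["eef_pos"]))
print("drum flange edge columns")
for r in range(208,262,6):print(r,*[int(v) for v in im[r,224:352:4,0]])
E
```

```text
43 46 49 44 47 45 47 42 46 46 46 49 43 45 47 43 46 48 47 42
48 48 47 49 46 43 48 49 45 51 50 45 50 46 40 46 48 50 47 51
48 52 48 46 47 50 48 43 43 44 46 50 49 50 47 49 47 46 46 44
45 49 50 45 49 50 46 48 42 45 47 45 49 44 51 46 43 48 45 48
52 48 45 43 49 47 48 43 51 57 57 49 38 51 46 47 45 47 47 52
48 48 45 49 50 48 41 53 71 74 71 72 54 43 49 47 47 45 48 50
49 48 38 47 44 43 61 73 74 73 71 69 67 53 41 46 43 44 46 51
46 44 49 46 47 51 74 74 84 77 79 67 65 55 46 45 45 49 45 48
49 36 46 46 45 76 81 83 84 81 77 69 68 54 45 45 44 45 46 48
50 46 49 46 60 76 81 81 86 82 78 70 65 47 43 48 45 44 41 48
47 48 44 48 56 75 83 86 85 82 76 70 62 45 45 46 49 42 49 47
50 42 45 45 49 73 81 84 83 80 76 71 51 47 48 47 45 45 48 48
43 44 48 39 47 61 75 79 79 69 72 58 47 46 48 43 44 48 46 52
51 47 46 47 47 45 62 66 68 67 62 48 43 47 48 41 46 46 42 49
50 46 45 48 45 44 47 42 47 47 48 43 46 49 44 47 45 48 47 49
45 45 49 48 45 45 44 48 40 41 47 39 43 48 50 45 44 49 49 48
51 42 46 51 47 46 43 46 46 45 46 46 52 48 46 44 49 45 46 48
shaft [0.48433726 0.05223561 0.097     ] [ 0.05919027 -0.01089213  0.06148906]
s
[... 586 characters left out ...]
110 111 112 112 110 111 106 110 108 110 110 110 110 107 109 96 67 66 68 162 199 94
232 34 42 42 36 50 108 110 110 109 205 208 110 109 107 107 107 111 110 108 109 108 111 108 109 108 110 108 95 63 194 190 88
238 38 37 40 65 108 109 111 109 110 110 111 109 108 107 111 108 107 112 107 112 108 109 107 109 109 109 107 108 96 215 178 98
244 37 46 73 107 110 109 109 110 108 110 109 107 109 110 109 110 111 107 109 110 109 108 110 108 110 106 109 109 107 96 149 96
250 179 178 107 109 107 109 111 108 102 109 109 107 109 112 111 107 106 111 110 111 108 110 111 101 110 109 109 109 111 164 104 98
256 90 95 111 112 99 75 75 73 74 25 76 107 107 93 91 89 91 89 90 104 109 109 22 71 75 75 74 90 109 215 199 87
```

```bash
python3 - <<'E'
from h import *
from scipy.optimize import least_squares
f,s=load("w5")
P=[(257,220),(318,220),(247,226),(326,226),(242,232),(332,232),(238,238),(336.5,238),(233,244),(341,244)]
for zb in(.0113,.0193):
    X=np.array([tool(s,plane(f,p,s["eef_pos"][2]-zb,s)-s["eef_pos"])[:2] for p in P])
    for fr in(1,0):
        r=least_squares(lambda v:np.hypot(*(X-v[:2]).T)-(v[2] if fr else .032),[0,0,.032])
        print(zb,r.x,np.abs(r.fun).max())
E
```

```text
0.0113 [0.00201627 0.00118581 0.02975641] 0.0003956770182284748
0.0113 [-0.00113469  0.00118819  0.032     ] 0.0007544528939075895
0.0193 [-0.00177137  0.0011971   0.03127524] 0.00041587320560982494
0.0193 [-0.00280788  0.00119791  0.032     ] 0.0005446675508697998
```

arm_command(steps=[-1,0.02,-0.004,0,0,-1,0.02,-0.004,0,0,-1,0.018,-0.0038,0.005,0,-1,0,0,0.01,0,-1,0,0,0.01,0,-1,0,0,0.008,0,-1,0,0,0,0,-1,0,0,0,0])

```text
t: 8.85
eef_pos: [0.4861, 0.0527, 0.1257]
tcp_rot: [-0.0, 0.117, 0.993, -0.0]
contact_force: [0.1, -0.1, -1.5]
opening: 0.0231
grip_force: 31.0
```

arm_command(steps=[-1,0,0,0.001,0,-1,0,0,0.001,0,-1,0,0,0.001,0,-1,0,0,0.001,0])

```text
t: 9.35
eef_pos: [0.4858, 0.0527, 0.1217]
tcp_rot: [0.0, 0.117, 0.993, 0.0]
contact_force: [-0.3, 0.3, -1.2]
opening: 0.0232
grip_force: 31.0
```

arm_command(steps=[-1,0,0,0.001,0,-1,0,0,0.001,0,-1,0,0,0.001,0])

```text
t: 9.72
eef_pos: [0.4858, 0.0528, 0.1186]
tcp_rot: [-0.0, 0.117, 0.993, 0.0]
contact_force: [0.7, -0.3, -1.4]
opening: 0.0234
grip_force: 31.0
```

arm_command(steps=[-1,0,-0.0018,0,0,-1,0,0,0,0,-1,0,0,0,0])

```text
t: 10.1
eef_pos: [0.4854, 0.051, 0.1188]
tcp_rot: [0.0, 0.117, 0.993, 0.0]
contact_force: [-0.0, 0.6, -1.1]
opening: 0.0232
grip_force: 31.0
```

arm_command(steps=[-1,0,0,0.001,0,-1,0,0,0.001,0,-1,0,0,0,0])

```text
t: 10.48
eef_pos: [0.4853, 0.051, 0.1166]
tcp_rot: [-0.0, 0.117, 0.993, -0.0]
contact_force: [-0.6, -0.1, -1.3]
opening: 0.0229
grip_force: 31.0
```

arm_command(steps=[-1,0,0,0.001,0,-1,0,0,0.001,0,-1,0,0,0,0])

```text
t: 10.85
eef_pos: [0.4853, 0.051, 0.1146]
tcp_rot: [-0.0, 0.117, 0.993, -0.0]
contact_force: [-0.2, 0.1, -0.8]
opening: 0.0229
grip_force: 31.0
```

arm_command(steps=[-1,0,0,0.001,0,-1,0,0,0.001,0,-1,0,0,0,0])

```text
t: 11.22
eef_pos: [0.4851, 0.0509, 0.1127]
tcp_rot: [-0.0, 0.117, 0.993, -0.0]
contact_force: [-0.3, -0.0, 1.3]
opening: 0.0232
grip_force: 31.7
```

arm_command(steps=[-1,0,0,0.001,0,-1,0,0,0.001,0,-1,0,0,0,0])

```text
t: 11.6
eef_pos: [0.4849, 0.0509, 0.1103]
tcp_rot: [-0.001, 0.117, 0.993, -0.0]
contact_force: [-2.0, -0.3, 0.1]
opening: 0.0233
grip_force: 31.2
```

arm_command(steps=[-1,0.0008,0,0.001,0,-1,0,0,0.001,0,-1,0,0,0.001,0,-1,0,0,0,0])

```text
t: 12.1
eef_pos: [0.4845, 0.0512, 0.1076]
tcp_rot: [-0.0, 0.117, 0.993, 0.0]
contact_force: [-1.7, -0.7, -1.8]
opening: 0.0233
grip_force: 31.1
```

arm_command(steps=[-1,0,0,0.002,0,-1,0,0,0.002,0,-1,0,0,0,0])

```text
t: 12.48
eef_pos: [0.4845, 0.0512, 0.1034]
tcp_rot: [-0.0, 0.117, 0.993, -0.0]
contact_force: [-0.0, -0.2, -1.3]
opening: 0.0228
grip_force: 30.9
```

arm_command(steps=[-1,0,0,0.003,0,-1,0,0,0.003,0,-1,0,0,0.003,0,-1,0,0,0.003,0,-1,0,0,0.003,0,-1,0,0,0.003,0,-1,0,0,0,0])

```text
t: 13.35
eef_pos: [0.4842, 0.0511, 0.0852]
tcp_rot: [-0.0, 0.117, 0.993, -0.0]
contact_force: [-2.2, -0.6, -2.3]
opening: 0.023
grip_force: 30.7
```

arm_command(steps=[-1,0,0,0.001,0,-1,0,0,0.001,0,-1,0,0,0.001,0,-1,0,0,0,0])

```text
t: 13.85
eef_pos: [0.4843, 0.0511, 0.0826]
tcp_rot: [-0.0, 0.117, 0.993, -0.0]
contact_force: [-4.8, -1.5, 1.0]
opening: 0.023
grip_force: 31.5
```

arm_command(steps=[-1,0.0008,-0.0003,0.0,0,-1,0,0,0.001,0,-1,0,0,0,0])

```text
t: 14.22
eef_pos: [0.4842, 0.0512, 0.0818]
tcp_rot: [0.0, 0.117, 0.993, 0.0]
contact_force: [-1.7, -2.1, -0.5]
opening: 0.0231
grip_force: 31.2
```

arm_command(steps=[-1,0,0,0.001,0,-1,0,0,0,0])

```text
t: 14.48
eef_pos: [0.4841, 0.0512, 0.0807]
tcp_rot: [0.0, 0.117, 0.993, 0.0]
contact_force: [-1.4, -1.1, -0.9]
opening: 0.0227
grip_force: 31.1
```

arm_command(steps=[-1,0,0,0.001,0,-1,0,0,0,0])

```text
t: 14.72
eef_pos: [0.4841, 0.0512, 0.0797]
tcp_rot: [0.0, 0.117, 0.993, 0.0]
contact_force: [-0.5, -0.5, -1.0]
opening: 0.0232
grip_force: 31.0
```

Underside is now at about 0.060.

arm_command(steps=[-1,0,0,0.001,0,-1,0,0,0,0])

```text
t: 14.98
eef_pos: [0.484, 0.0512, 0.0787]
tcp_rot: [0.0, 0.117, 0.993, 0.0]
contact_force: [0.1, -0.6, -0.6]
opening: 0.0228
grip_force: 31.0
```

arm_command(steps=[-1,0,0,0.001,0,-1,0,0,0,0])

```text
t: 15.22
eef_pos: [0.484, 0.0512, 0.0778]
tcp_rot: [0.0, 0.117, 0.993, 0.0]
contact_force: [0.2, -0.7, -0.0]
opening: 0.0227
grip_force: 31.1
```

arm_command(steps=[-1,0,0,0.001,0,-1,0,0,0,0])

```text
t: 15.48
eef_pos: [0.484, 0.0512, 0.077]
tcp_rot: [0.0, 0.117, 0.993, 0.0]
contact_force: [-2.1, 0.2, 3.2]
opening: 0.0233
grip_force: 32.2
```

arm_command(steps=[0.4,0,0,0,0,0.4,0,0,0,0,0.4,0,0,0,0,0.4,0,0,-0.02,0,0.4,0,0,-0.04,0,0.4,0,0,-0.04,0,0.4,0.02,0.033,-0.03,0,0.4,0.021,0.033,0,0,0.4,0.021,0.033,0,0,0.4,0.021,0.033,0,0])

```text
t: 16.73
eef_pos: [0.4328, 0.1996, 0.2064]
tcp_rot: [-0.0, 0.117, 0.993, -0.0]
contact_force: [0.1, -0.1, 0.3]
opening: 0.0643
grip_force: 0.0
```

arm_command(steps=[0.4,0.021,0.033,0.02,0,0.4,0.021,0.033,0.04,0,0.4,0,0,0.04,0,0.4,0,0,0.03,0,0.4,0,0,0,0,0.4,0,0,0,0])

```text
t: 17.48
eef_pos: [0.4086, 0.2728, 0.0773]
tcp_rot: [0.0, 0.117, 0.993, 0.0]
contact_force: [-0.1, 0.6, 0.2]
opening: 0.0643
grip_force: 0.0
```

```bash
python3 - <<'E'
from h import *
from cell import arm
f,s=look("w6");print(s["t"],s["eef_pos"],s["contact_force"],s["opening"])
t=arm.grab_frame("side");a=f["frame"];b=cv2.resize(t["frame"][170:290,200:340],(490,420),interpolation=2)
cv2.imwrite("pics/c6.png",cv2.resize(np.hstack([a,b]),(800,320)))
E
```

```text
17.475 [0.40857873 0.27284489 0.07733903] [-0.06607338  0.56173511  0.24546581] 0.06431060974079197
```

View pics/c6.png

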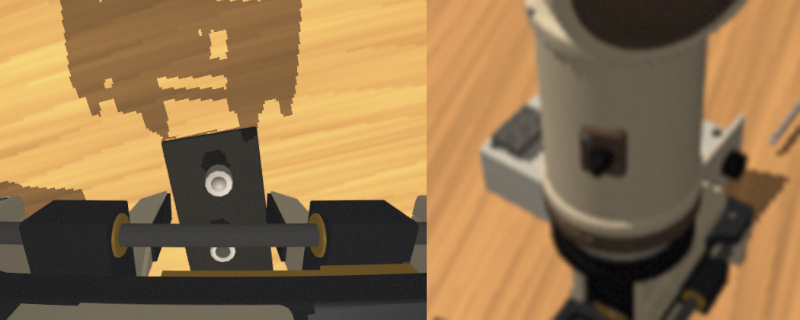

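The wrist half shows the cap's top disc at about (218,183), i.e. full-image (287,240), well centred between the fingers. The arm hides the tuner in the side view, so I'll check the drum numerically in the top view.

```bash
python3 - <<'E'
from h import *
from cell import arm
f,s=load("w6");g=cv2.cvtColor(f["frame"],cv2.COLOR_BGR2GRAY)
m=np.zeros_like(g);m[210:272,255:320]=g[210:272,255:320]>85
n,l,st,ce=cv2.connectedComponentsWithStats(m);k=1+np.argmax(st[1:,4]);print(st[k],ce[k])
for px in(tuple(ce[k]),(286.8,240)):
    d=plane(f,px,.024,s);print(d,tool(s,d-s["eef_pos"]))
t=arm.grab_frame("top");h=cv2.cvtColor(t["frame"],cv2.COLOR_BGR2HSV)
for r in t["frame"][180:226:2,236:282:2].min(2):print(*r)
np.save("top1.npy",t,allow_pickle=True)
E
```

```text
[ 269  217   37   41 1055] [286.77345972 239.66540284]
[0.40689962 0.27436763 0.024     ] [0.00200006 0.00107308 0.0533389 ]
[0.40712115 0.2743318  0.024     ] [0.00177628 0.00108982 0.05333896]
162 164 166 164 166 166 165 165 164 164 154 129 154 167 168 170 168 166 165 108 29 19 19
162 165 164 166 167 166 164 165 164 165 165 167 166 168 168 169 166 164 165 119 70 57 41
164 165 165 167 166 166 164 165 163 165 166 168 165 168 168 169 165 166 165 130 91 82 77
162 165 164 167 166 164 163 163 168 167 174 172 169 167 168 167 165 165 164 162 153 152 129
164 164 166 167 166 163 162 172 180 181 181 181 181 179 175 169 165 165 164 162 162 165 166
164 164 167 167 165 167 176 181 180 180 180 180 180 180 180 179 170 164 163 161 162 166 166
165 163 167 167 165 175 180 180 180 179 178 178 179 178 180 180 174 157 161 161 163 166 163
164 167 167 164 168 178 180 178 178 178 180 177 178 177 178 179 178 168 161 162 165 167 164
163 167 167 164 173 179 179 178 173 179 170 173 174 176 178 178 178 173 156 161 166 166 163
164 169 167 161 175 178 178 174 171 148 93 102 161 166 176 178 178 177 153 161 166 165
[... 455 characters left out ...]
 164 164 163 124 120 172 177 158 89 82 82 85 148 176 173 133 82 144 163 162 160 162
167 164 166 162 150 89 127 166 172 138 99 95 129 170 170 126 78 97 158 161 161 158 163
166 164 164 161 159 110 81 104 143 158 153 152 158 142 101 77 85 144 164 160 161 160 164
165 165 163 161 162 152 98 80 79 89 92 90 86 78 76 87 141 164 163 160 159 161 163
165 166 163 161 163 167 159 130 96 85 78 78 77 77 96 146 162 164 162 160 159 163 162
165 165 161 162 164 167 167 168 159 147 87 90 110 119 147 158 165 164 160 160 159 163 162
166 164 160 163 167 168 166 168 168 164 154 155 159 159 157 160 164 162 161 159 160 162 161
164 163 161 165 167 167 167 167 169 164 165 162 160 159 157 162 164 161 160 158 160 160 157
```

arm_command(steps=[0.4,0.0022,0,0.02,0,0.4,0,0,0.02,0,0.4,0,0,0.01,0,0.4,0,0,0.0075,0,0.4,0,0,0,0,-1,0,0,0,0,-1,0,0,0,0,-1,0,0,0,0,-1,0,0,0,0,-1,0,0,0,0], force=55)

```text
t: 18.88
eef_pos: [0.4061, 0.2733, 0.0193]
tcp_rot: [0.0, 0.117, 0.993, 0.0]
contact_force: [-0.0, -0.5, 0.7]
opening: 0.0221
grip_force: 55.0
```

arm_command(steps=[-1,0,0,-0.02,0,-1,0,0,-0.04,0,-1,0,0,-0.04,0,-1,-0.0212,-0.033,-0.015,0,-1,-0.0212,-0.033,0,0,-1,-0.0212,-0.033,0,0,-1,-0.0212,-0.033,0,0,-1,-0.0212,-0.033,0,0,-1,-0.0212,-0.033,0,0,-1,0,0,0,0])

```text
t: 20.12
eef_pos: [0.4844, 0.0474, 0.1342]
tcp_rot: [0.0, 0.12, 0.993, -0.001]
contact_force: [-0.3, 1.6, -1.0]
opening: 0.022
grip_force: 55.0
```

arm_command(steps=[-1,0,0,0.005,0,-1,0,0,0,0,-1,0,0,0,0])

```text
t: 20.5
eef_pos: [0.4833, 0.0522, 0.1291]
tcp_rot: [-0.0, 0.116, 0.993, 0.0]
contact_force: [-0.2, -0.1, 0.1]
opening: 0.0225
grip_force: 55.0
```

arm_command(steps=[-1,-0.0006,-0.0009,0.004,0,-1,0,0,0.004,0,-1,0,0,0.002,0,-1,0,0,0,0,-1,0,0,0,0])

```text
t: 21.12
eef_pos: [0.4842, 0.05, 0.1192]
tcp_rot: [0.0, 0.117, 0.993, 0.0]
contact_force: [-0.6, 0.2, -0.9]
opening: 0.0223
grip_force: 55.0
```

arm_command(steps=[-1,0,0,0.001,0,-1,0,0,0.001,0,-1,0,0,0,0])

```text
t: 21.5
eef_pos: [0.4841, 0.0501, 0.1171]
tcp_rot: [-0.0, 0.117, 0.993, 0.0]
contact_force: [0.1, 0.4, 0.1]
opening: 0.0224
grip_force: 55.0
```

arm_command(steps=[-1,0,0,0.001,0,-1,0,0,0,0])

```text
t: 21.75
eef_pos: [0.484, 0.0501, 0.1161]
tcp_rot: [-0.0, 0.117, 0.993, -0.0]
contact_force: [0.2, 1.0, -0.6]
opening: 0.0222
grip_force: 55.0
```

arm_command(steps=[-1,0,0,0.001,0,-1,0,0,0,0])

```text
t: 22.0
eef_pos: [0.484, 0.0501, 0.1151]
tcp_rot: [-0.0, 0.117, 0.993, -0.0]
contact_force: [-0.1, -0.8, 0.0]
opening: 0.0224
grip_force: 55.0
```

arm_command(steps=[-1,0.0004,0.001,-0.001,0,-1,0,0,0,0,-1,0,0,0.001,0,-1,0,0,0,0])

```text
t: 22.5
eef_pos: [0.4839, 0.0511, 0.1151]
tcp_rot: [-0.0, 0.117, 0.993, -0.0]
contact_force: [0.3, -1.0, -0.2]
opening: 0.0225
grip_force: 55.0
```

arm_command(steps=[-1,0,0,0.001,0,-1,0,0,0,0])

```text
t: 22.75
eef_pos: [0.4839, 0.0511, 0.1141]
tcp_rot: [-0.0, 0.117, 0.993, -0.0]
contact_force: [-1.0, 0.4, -0.5]
opening: 0.0227
grip_force: 55.0
```

arm_command(steps=[-1,0,0,0.001,0,-1,0,0,0,0])

```text
t: 23.0
eef_pos: [0.4839, 0.0511, 0.1131]
tcp_rot: [-0.0, 0.117, 0.993, -0.0]
contact_force: [0.2, 0.1, -0.3]
opening: 0.0223
grip_force: 55.0
```

arm_command(steps=[-1,0,0,0.001,0,-1,0,0,0,0])

```text
t: 23.25
eef_pos: [0.4841, 0.0511, 0.1123]
tcp_rot: [0.0, 0.117, 0.993, 0.0]
contact_force: [-0.3, 0.0, 0.8]
opening: 0.0225
grip_force: 55.0
```

arm_command(steps=[-1,0,0,0.001,0,-1,0,0,0,0])

```text
t: 23.5
eef_pos: [0.4842, 0.051, 0.1113]
tcp_rot: [0.0, 0.117, 0.993, -0.0]
contact_force: [-0.3, -0.2, 2.3]
opening: 0.0224
grip_force: 55.0
```

arm_command(steps=[-1,0,0,0.001,0,-1,0,0,0,0])

```text
t: 23.75
eef_pos: [0.484, 0.0511, 0.1101]
tcp_rot: [-0.0, 0.117, 0.993, -0.0]
contact_force: [-0.1, -1.0, 0.7]
opening: 0.0222
grip_force: 55.0
```

arm_command(steps=[-1,0,0,0.001,0,-1,0,0,0,0])

```text
t: 24.0
eef_pos: [0.4838, 0.0511, 0.109]
tcp_rot: [-0.0, 0.117, 0.993, -0.0]
contact_force: [0.8, -0.4, 1.1]
opening: 0.0222
grip_force: 55.0
```

arm_command(steps=[-1,0,0,0.001,0,-1,0,0,0,0])

```text
t: 24.25
eef_pos: [0.4836, 0.0509, 0.1079]
tcp_rot: [-0.0, 0.117, 0.993, -0.0]
contact_force: [-0.3, -1.5, 1.6]
opening: 0.0225
grip_force: 55.0
```

arm_command(steps=[-1,0,0,0.001,0,-1,0,0,0,0])

```text
t: 24.5
eef_pos: [0.4839, 0.051, 0.1072]
tcp_rot: [-0.0, 0.117, 0.993, -0.0]
contact_force: [0.1, 0.0, -0.2]
opening: 0.0224
grip_force: 55.0
```

arm_command(steps=[-1,0,0,0.001,0,-1,0,0,0,0])

```text
t: 24.75
eef_pos: [0.4837, 0.051, 0.1061]
tcp_rot: [-0.0, 0.117, 0.993, -0.0]
contact_force: [-1.7, -2.0, 3.7]
opening: 0.0223
grip_force: 55.0
```

arm_command(steps=[-1,0,0,0.001,0,-1,0,0,0,0])

```text
t: 25.0
eef_pos: [0.4838, 0.051, 0.1055]
tcp_rot: [-0.0, 0.117, 0.993, -0.0]
contact_force: [-2.9, -1.8, 6.6]
opening: 0.0226
grip_force: 55.0
```

arm_command(steps=[-1,0.0004,-0.0002,0.001,0,-1,0,0,0,0])

```text
t: 25.25
eef_pos: [0.4839, 0.051, 0.105]
tcp_rot: [0.0, 0.117, 0.993, 0.0]
contact_force: [-3.4, -1.5, 11.1]
opening: 0.0224
grip_force: 55.0
```

arm_command(steps=[-1,0,0,0.001,0,-1,0,0,0,0])

```text
t: 25.5
eef_pos: [0.4837, 0.0509, 0.1037]
tcp_rot: [0.0, 0.117, 0.993, -0.0]
contact_force: [-2.4, -1.6, 7.8]
opening: 0.0224
grip_force: 55.0
```

arm_command(steps=[-1,0,0,0.001,0,-1,0,0,0,0])

```text
t: 25.75
eef_pos: [0.4838, 0.0509, 0.1031]
tcp_rot: [0.0, 0.117, 0.993, 0.0]
contact_force: [-3.9, -2.5, 12.5]
opening: 0.0225
grip_force: 55.0
```

arm_command(steps=[-1,0.0003,0.0,0.0006,0,-1,0,0,0,0])

```text
t: 26.0
eef_pos: [0.4836, 0.0509, 0.1022]
tcp_rot: [0.0, 0.117, 0.993, 0.0]
contact_force: [-2.0, -3.0, 6.4]
opening: 0.0222
grip_force: 55.0
```

arm_command(steps=[-1,0,0,0.0005,0,-1,0,0,0,0])

```text
t: 26.25
eef_pos: [0.4837, 0.0509, 0.1019]
tcp_rot: [0.0, 0.117, 0.993, -0.0]
contact_force: [-3.6, -2.3, 11.7]
opening: 0.0225
grip_force: 55.0
```

arm_command(steps=[-1,0,0,0.0005,0,-1,0,0,0,0])

```text
t: 26.5
eef_pos: [0.4837, 0.0509, 0.1017]
tcp_rot: [0.0, 0.117, 0.993, -0.0]
contact_force: [-4.6, -3.1, 14.8]
opening: 0.0223
grip_force: 55.0
```

arm_command(steps=[-1,0,0,0.0004,0,-1,0,0,0,0])

```text
t: 26.75
eef_pos: [0.4838, 0.0509, 0.1016]
tcp_rot: [0.001, 0.117, 0.993, 0.0]
contact_force: [-5.5, -2.1, 17.4]
opening: 0.0226
grip_force: 55.0
```

arm_command(steps=[-1,0,0,0.0004,0,-1,0,0,0,0])

```text
t: 27.0
eef_pos: [0.4838, 0.0509, 0.1014]
tcp_rot: [0.001, 0.117, 0.993, -0.0]
contact_force: [-5.4, -2.3, 19.0]
opening: 0.0221
grip_force: 55.0
```

arm_command(steps=[-1,0.0003,0,0.0003,0,-1,0,0,0,0])

```text
t: 27.25
eef_pos: [0.4838, 0.0509, 0.1013]
tcp_rot: [0.001, 0.117, 0.993, 0.0]
contact_force: [-5.1, -3.3, 19.8]
opening: 0.0225
grip_force: 55.0
```

arm_command(steps=[-1,0,0,0.0003,0,-1,0,0,0,0])

```text
t: 27.5
eef_pos: [0.4838, 0.0509, 0.1011]
tcp_rot: [0.001, 0.117, 0.993, 0.0]
contact_force: [-5.7, -2.5, 21.7]
opening: 0.0225
grip_force: 55.0
```

arm_command(steps=[-1,0.0006,-0.0004,0,0,-1,0,0,0,0])

```text
t: 27.75
eef_pos: [0.4837, 0.0509, 0.1012]
tcp_rot: [0.001, 0.117, 0.993, 0.0]
contact_force: [-3.9, -2.3, 20.7]
opening: 0.0221
grip_force: 55.0
```

arm_command(steps=[-1,0.0005,-0.0003,-0.0015,0,-1,0,0,0,0])

```text
t: 28.0
eef_pos: [0.4835, 0.0509, 0.102]
tcp_rot: [0.002, 0.117, 0.993, 0.0]
contact_force: [-1.1, -2.3, 11.4]
opening: 0.0225
grip_force: 55.0
```

arm_command(steps=[-1,0,0,-0.0012,0,-1,0,0,0,0])

```text
t: 28.25
eef_pos: [0.4832, 0.051, 0.1024]
tcp_rot: [0.001, 0.117, 0.993, 0.0]
contact_force: [2.6, -1.1, 4.0]
opening: 0.0221
grip_force: 55.0
```

arm_command(steps=[0,0,0,0,0,0,0,0,0,0,0,0,0,0,0,0,0,0,-0.02,0,0,0,0,-0.03,0,0,0,0,0,0])

```text
t: 29.0
eef_pos: [0.4831, 0.051, 0.1536]
tcp_rot: [0.002, 0.117, 0.993, 0.001]
contact_force: [-0.2, 0.7, 0.4]
opening: 0.0459
grip_force: 0.0
```

```bash
python3 - <<'E'
from h import *
f,s=look("w7");print(s["t"],s["eef_pos"],s["contact_force"],s["opening"])
E
```

```text
29.0 [0.48308109 0.0510442  0.15356917] [-0.23988838  0.66974459  0.35398727] 0.045916663907770196
```

View pics/w7.png

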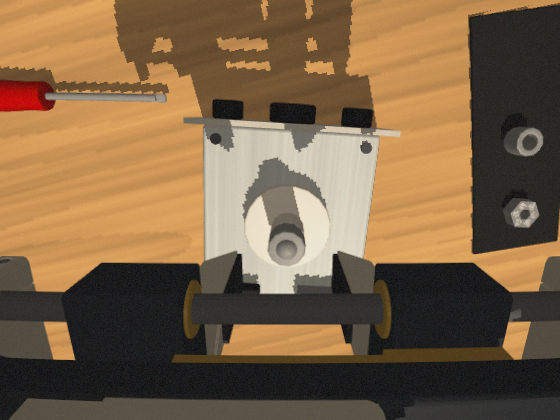

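w7: the cap sits concentrically on the drum hub at (287,247), with the spacer and nut untouched. Next I'll press on its top with closed fingers to make sure it has bitten.

arm_command(steps=[-1,-0.0007,0,0,0,-1,0,0,0,0,-1,0,0,0.01,0,-1,0,0,0.01,0,-1,0,0,0.01,0,-1,0,0,0.002,0,-1,0,0,0,0], force=20)

```text
t: 29.92
eef_pos: [0.4822, 0.0506, 0.1196]
tcp_rot: [-0.0, 0.117, 0.993, -0.0]
contact_force: [0.0, 0.8, 0.0]
opening: 0.0003
grip_force: 0.0
```

arm_command(steps=[-1,0,0,0.001,0,-1,0,0,0,0])

```text
t: 30.18
eef_pos: [0.4826, 0.0506, 0.1191]
tcp_rot: [0.0, 0.117, 0.993, 0.0]
contact_force: [0.2, -0.8, 0.3]
opening: 0.0007
grip_force: 0.0
```

arm_command(steps=[-1,0,0,0.001,0,-1,0,0,0,0])

```text
t: 30.42
eef_pos: [0.4828, 0.0506, 0.1184]
tcp_rot: [0.0, 0.117, 0.993, 0.0]
contact_force: [-1.3, 0.1, 5.0]
opening: 0.0004
grip_force: 2.2
```

arm_command(steps=[-1,0,0,0.001,0,-1,0,0,0,0])

```text
t: 30.68
eef_pos: [0.483, 0.0507, 0.118]
tcp_rot: [0.001, 0.117, 0.993, 0.0]
contact_force: [-1.7, -0.6, 10.3]
opening: 0.0004
grip_force: 5.1
```

arm_command(steps=[-1,0,0,0.0007,0,-1,0,0,0,0])

```text
t: 30.92
eef_pos: [0.4831, 0.0507, 0.1177]
tcp_rot: [0.001, 0.117, 0.993, 0.0]
contact_force: [-4.2, -0.7, 14.5]
opening: 0.0005
grip_force: 7.5
```

arm_command(steps=[-1,0,0,0.0005,0,-1,0,0,0,0])

```text
t: 31.18
eef_pos: [0.4832, 0.0507, 0.1175]
tcp_rot: [0.001, 0.117, 0.993, 0.0]
contact_force: [-4.7, -0.4, 16.4]
opening: 0.0006
grip_force: 8.9
```

arm_command(steps=[-1,0,0,0.0004,0,-1,0,0,0,0])

```text
t: 31.42
eef_pos: [0.4832, 0.0508, 0.1173]
tcp_rot: [0.001, 0.117, 0.993, 0.0]
contact_force: [-5.3, -1.1, 19.7]
opening: 0.0005
grip_force: 9.9
```

arm_command(steps=[-1,0,0,0.0004,0,-1,0,0,0,0])

```text
t: 31.68
eef_pos: [0.4833, 0.0508, 0.1171]
tcp_rot: [0.001, 0.117, 0.993, 0.0]
contact_force: [-5.5, -1.0, 22.4]
opening: 0.0003
grip_force: 10.9
```

arm_command(steps=[-1,0,0,-0.004,0,-0.05,0,0,-0.02,0,-0.05,0,0,0,0,-0.05,0,0,0,0,-0.05,0,0,0,0,-0.05,0,0,0.02,0,-0.05,0,0,0.02,0,-0.05,0,0,0.018,0,-0.05,0,0,0,0,-0.05,0,0,0,0])

```text
t: 32.92
eef_pos: [0.4825, 0.0506, 0.0811]
tcp_rot: [-0.0, 0.117, 0.993, 0.0]
contact_force: [0.9, 0.6, 0.1]
opening: 0.0435
grip_force: 0.0
```

arm_command(steps=[-0.05,0,0,0.001,0,-0.05,0,0,0.001,0,-0.05,0,0,0,0])

```text
t: 33.3
eef_pos: [0.4825, 0.0506, 0.0792]
tcp_rot: [0.0, 0.117, 0.993, 0.0]
contact_force: [0.2, 0.4, 0.4]
opening: 0.0436
grip_force: 0.0
```

arm_command(steps=[-0.05,0,0,0.001,0,-0.05,0,0,0,0])

```text
t: 33.55
eef_pos: [0.4823, 0.0506, 0.0779]
tcp_rot: [-0.0, 0.117, 0.993, 0.0]
contact_force: [0.7, -1.5, 0.5]
opening: 0.0433
grip_force: 0.0
```

arm_command(steps=[-0.05,0,0,0.001,0,-0.05,0,0,0,0])

```text
t: 33.8
eef_pos: [0.4823, 0.0506, 0.0768]
tcp_rot: [-0.0, 0.117, 0.993, -0.0]
contact_force: [0.6, -0.1, 0.3]
opening: 0.0435
grip_force: 0.0
```

arm_command(steps=[-0.05,0,0,0.0005,0,-0.05,0,0,0,0])

```text
t: 34.05
eef_pos: [0.4824, 0.0506, 0.0765]
tcp_rot: [0.0, 0.117, 0.993, 0.0]
contact_force: [-0.5, 0.6, 2.6]
opening: 0.0436
grip_force: 1.2
```

arm_command(steps=[-0.05,0,0,0.0005,0,-0.05,0,0,0,0])

```text
t: 34.3
eef_pos: [0.4825, 0.0506, 0.0763]
tcp_rot: [0.0, 0.117, 0.993, 0.0]
contact_force: [-1.5, -0.8, 5.2]
opening: 0.044
grip_force: 3.0
```

arm_command(steps=[-0.05,0,0,0.0006,0,-0.05,0,0,0,0])

```text
t: 34.55
eef_pos: [0.4825, 0.0506, 0.0758]
tcp_rot: [0.0, 0.117, 0.993, 0.0]
contact_force: [-2.1, -1.1, 7.3]
opening: 0.0434
grip_force: 3.9
```

arm_command(steps=[-0.05,0,0,0.0006,0,-0.05,0,0,0,0])

```text
t: 34.8
eef_pos: [0.4824, 0.0506, 0.0753]
tcp_rot: [0.0, 0.117, 0.993, 0.0]
contact_force: [-2.4, -0.4, 9.2]
opening: 0.0436
grip_force: 4.7
```

The hub sits against the rim: the touch heights differ by exactly 42 mm. Pushing on the flange, the drum starts to give only at about 6 N, so the spring holds drum and cap together with roughly 6 N. I'm withdrawing now.

arm_command(steps=[-0.05,0,0,-0.004,0,-0.05,0,0,-0.02,0,-0.05,0,0,-0.04,0,-0.05,0,0,-0.04,0,-0.05,0,0,-0.04,0,-0.05,0,0,0,0,-0.05,0,0,0,0])

```text
t: 35.67
eef_pos: [0.482, 0.0505, 0.2183]
tcp_rot: [-0.0, 0.117, 0.993, -0.0]
contact_force: [0.8, -0.1, -0.8]
opening: 0.0433
grip_force: 0.0
```

```bash
python3 - <<'E'
from cell import arm
s=arm.observe();print(s["t"],s["eef_pos"],s["contact_force"])
print(arm.finish_job())
E
```

```text
35.675 [0.48195582 0.05048551 0.21825261] [ 0.79969054 -0.10064107 -0.79396539]
the job is handed in; nothing more can be done
None
```

The job is handed in at 35.7 s, with no verdict returned: the drum is on its sprung seat and the cap is down on its hub, the seat spring holding them together with about 6 N by touch; hand force peaked near 22 N (over the suggested 17, under the 25 limit), and I did not move the spacer, nut, knob or screwdriver.

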